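# Shut and bolt the battery case

## Robot

A 6-joint arm with a two-finger parallel gripper is mounted at the origin on a cart in front of the work surface, level with it; the furniture and walls round the work are solid. World frame = base frame: x ahead of the robot, y to its left, z up, the work surface at z = 0. Lengths are in m, angles in rad, forces in N, time in s.
With the tool pointing down it reaches from about 0.325 to 0.9 m from the base axis. Payload 6.1 kg.
Tool frame: the origin (TCP) lies between the finger pads; the fingertips stand 17 mm ahead of it and the grasp point (between the pads) lies 2 mm behind it (bot.nose_length is the distance from the TCP to the fingertips, in m); z points along the fingers, y is the line along which they close (so a half turn about z gives the same grasp; the last joint's range is limited). The gripper opens to 85 mm and grips with 20 to 120 N. Pads are 22 mm wide; open, the fingers measure 114 mm over their backs; the gripper's body (76 mm by 85 mm) begins 54 mm behind the grasp point. The pads swing forward as they close: fully open they stand 13 mm farther back than shut.
Start: joints at [0.978, 0.22, 1.526, -0, 1.395, -0.126], TCP at [0.281, 0.558, 0.248] pointing down, gripper open.
Joint ranges: [-2.98, 2.98], [-0.91, 2.08], [0.09, 2.57], [-1.24, 4.39], [0.2, 2.65], [-2.68, 2.68]. Speed limits (rad/s): [2.57, 2.57, 3.01, 3.14, 3.14, 3.14].

## Interface

Orientations are given as a rotation vector (axis times angle).
In Python, from rig import bot gives the robot as it stands.
- The arm moves only by the tool send_rows, never from a script. Its argument "series" is a list that holds one entry, the list of rows, each a list of 6 numbers: the shift along the tool's x, y, z scaled (see below), then the turn, a rotation vector about the tool's x, y, z scaled (see below). In form: [[[tx, ty, tz, ax, ay, az], ...]]. A call has 1 to 8 rows; each row is the pose to reach, as a shift and turn from the pose commanded when the call began, along the tool's axes at that moment, turning the shorter way round; what a row does not reach only later rows make up. The controller multiplies each number of a shift by 0.3 m and each number of a turn by 180 degrees. A row lasts 1/8 s, in which the tool goes at most 62.5 mm and 10.7 degrees, less where a joint would pass 70% of its speed; a pose out of reach is approached as far as the arm can. A call with a number of a shift or a turn outside -1 to 1 is refused whole. A call with a gripper value outside its range is refused whole. "gripper" is the opening, from -1 (shut) to 1 (fully open), set as the call begins (left out, the last holds). The fingers move at their own pace and stop on an object; the grip force is fixed at half the most. Time passes only in rows, so rows that repeat a pose let the fingers close. It gives the time, the measured TCP pose, the force, the opening and the grip force at its end, in the units of the state.
- bot.get_obs(): the state, without advancing time (a new reading comes with each control period).
- bot.snapshot(name): name is "scene" or "top" or "wrist"; returns the picture (384x512x3 uint8, blue, green, red); there is no depth.
- bot.camera_info(name): a dict with "fovy" (degrees; the focal length in pixels is half the picture's height over the tangent of half this angle, whatever the lens; pixels are square), "cx", "cy" (the principal point, pixels), "rvec" (rotation vector, rad) and "tvec" (3), from world to camera coordinates, as OpenCV has them; the wrist camera has in their place "hand_eye" (4x4, takes a point from camera to tool coordinates, whose origin is the TCP and whose axes are the flange's). Camera axes: x right, y down, z forward; pixel columns grow to the right and rows downward; lengths in m; the calibration is good to about 2 mm. A picture is of the moment at which its call begins: read the wrist's pose just before it. camera_info takes no time and is no camera call.
- bot.close_job(): hands the job in; it is judged then, once.
Trained networks look in the newest picture that a camera, given by its name, has taken for a name from the list of things; names that differ only in an ending like _2 or _b are one class to them, and where a whole thing is asked for, a point or a joint stands for the part that bears it (a point fixed in the world has none). Each returns a list of dicts, best first, with "p" (0 to 1); they miss things now and then, are a little off and sometimes report something else, mostly with a low value. They report only what shows in the picture. A call takes as long as a camera call. They do not tell look-alikes from the thing itself.
- bot.spot_in(camera, query): "xyz" ([x, y, z] in m, in world coordinates, good to about 4 mm: the middle of the surface that is visible of it).
- bot.outline_of(camera, query): "pixels" (384x512 bool, what is visible of it).
- bot.spot_point(camera, query): "xyz" ([x, y, z] in m, in world coordinates, good to about 4 mm: a listed point, or the origin of a listed thing).
The state is a dict: "clock": time; "joints": joint angles; "dq": joint speeds; "effort": joint torques, N m; "ee_pos": TCP position; "tool_rot": TCP orientation; "wrist_force": force on the tool from outside, world axes, zero at the start; "torque": the same for the moment, N m; "gripper_width": opening from 0.0 (shut) to 1.0 (fully open); "grasp_force": force on a finger pad.
Only numpy, scipy, OpenCV 4.12 (cv2) and the standard library are available. Lean on these libraries where they do the work, as an engineer would, in place of code of your own. Each camera call takes 0.05 s, during which the arm holds its last target. There are 200 camera calls.

## Task

Two open metal cases stand on the bench. With light fingertip pushes, close the lid of the case that has the phone battery in it, and only then push that case's bolt fully home so that the case is locked. Do not grip, lift or shove anything, do not touch the battery, and leave the empty case and the other things on the bench as they are.

Things in the scene. Friction and masses are not known exactly. Their poses are not given: they have to be found in the camera images.
- loaded_case: Case WITH the phone battery in it, on the left or the right. Grey metal case 120 (x) x 140 (y) x 50 (z) mm, walls 5 mm, dark liner with its top at z=14 mm, screwed down. Origin: centre of underside; own -x is its front, facing the robot (yaw within 0.25 rad), z up. Bolt bracket in front of the front wall: own x -94 to -60, y -14 to +68, z up to 47 mm.
- loaded_case_lid (a joint): Its lid, rad: 0 = shut, positive = raised; starts at 1.0 to 1.3, leaning over the case. Hinge line: along own y at own x=+60, z=+50 mm. A stiff hinge (0.13 N m friction) keeps it where it is left. Panel 120 mm from hinge to front edge, 140 mm wide, covers own z 51 to 58 mm when shut (59 in its middle). Push it shut on its outer face.
- loaded_case_lid_edge (a point): Middle of the front (free) edge of the lid's outer face, 120 mm from the hinge line; at own (-60, 0, 58) mm when shut. The steel staple that the bolt enters is fixed to the lid: own y -28 to -16 mm, standing out 38 mm in front of this edge, top at z=61 mm when shut.
- loaded_case_bolt (a joint): Slide bolt on the front of this case, m: 0 = drawn back, 0.028 = fully home through the staple (hard stop); grows as the knob moves towards the case's own -y (right, seen from the robot). Starts at 0 to 0.006; 1.2 N of friction, damping 6 N s/m; stays where it is left.
- loaded_case_knob (a point): Centre of the top of the bolt's upright knob, a dark steel pin 12 mm in diameter, from own z=40 to 82 mm; at own (-82, 34, 82) mm with the bolt drawn back, (-82, 6, 82) fully home. Push it on its own +y side, above the bracket.
- empty_case: Identical but EMPTY case, to be left as it is, on the left or the right. Grey metal case 120 (x) x 140 (y) x 50 (z) mm, walls 5 mm, dark liner with its top at z=14 mm, screwed down. Origin: centre of underside; own -x is its front, facing the robot (yaw within 0.25 rad), z up. Bolt bracket in front of the front wall: own x -94 to -60, y -14 to +68, z up to 47 mm.
- empty_case_lid (a joint): Its lid, rad: 0 = shut, positive = raised; starts at 1.0 to 1.3, leaning over the case. Hinge line: along own y at own x=+60, z=+50 mm. A stiff hinge (0.13 N m friction) keeps it where it is left. Panel 120 mm from hinge to front edge, 140 mm wide, covers own z 51 to 58 mm when shut (59 in its middle). Push it shut on its outer face.
- empty_case_lid_edge (a point): Middle of the front (free) edge of the lid's outer face, 120 mm from the hinge line; at own (-60, 0, 58) mm when shut. The steel staple that the bolt enters is fixed to the lid: own y -28 to -16 mm, standing out 38 mm in front of this edge, top at z=61 mm when shut.
- empty_case_bolt (a joint): Slide bolt on the front of this case, m: 0 = drawn back, 0.028 = fully home through the staple (hard stop); grows as the knob moves towards the case's own -y (right, seen from the robot). Starts at 0 to 0.006; 1.2 N of friction, damping 6 N s/m; stays where it is left.
- empty_case_knob (a point): Centre of the top of the bolt's upright knob, a dark steel pin 12 mm in diameter, from own z=40 to 82 mm; at own (-82, 34, 82) mm with the bolt drawn back, (-82, 6, 82) fully home. Push it on its own +y side, above the bracket.
- battery: Flat phone battery, 34 x 50 x 9 mm, yellow and black, 40 g, lying loose on the liner of the loaded case. Origin: centre of its underside.
- phone_bar: Keypad phone lying flat, 107 x 49 x 16 mm, in front of the cases. Bystander, loose, not to be disturbed. Origin: centre of its underside.
- tape_roll: Black tape roll lying flat, 48 x 50 x 25 mm, in front of the cases. Bystander, loose, not to be disturbed. Origin: centre of its underside.
- screwdriver_c: Small black screwdriver lying, 12 x 77 x 10 mm, front left. Bystander, loose, not to be disturbed. Origin: centre of its underside.
- solder_spool: Blue solder spool standing, 62 mm across, 44 mm high, left of the cases. Bystander, loose, not to be disturbed. Origin: centre of its underside.
- flux_pen: Small bottle with orange cap, 22 x 22 x 61 mm, standing behind the cases. Bystander, loose, not to be disturbed. Origin: centre of its underside.
- charger_box: Black box, 55 x 75 x 26 mm, behind the cases. Bystander, loose, not to be disturbed. Origin: centre of its underside.
Mind the look-alikes: they are no part of the job. What is shaped like the loaded_case but green is not meant.

How it is judged:
By the outcome, as a careful person would: the job done as asked, in the order asked, and still so for the second after the job is handed in, with the robot touching nothing.
It also fails if it takes over 42 s, if anything falls off the work surface, if the arm or the gripper's body presses on something with over 40 N, if the wrist force passes 120 N, or if a joint passes its speed limit or range.

## Working session

There is one attempt and no reset: what is moved stays moved. The work goes in short steps, Python scripts to look and compute and a tool call to move; the robot and the scene stay as the last step left them, time stands still between calls to the robot, and variables do not carry over. Pictures are saved under pics/ and viewed, at most 10 in all, crops included, and the job is handed in when it is done.

Besides the shell and the picture viewer there is one more tool, called after "Request:" as name(argument=value, ...), one argument or row to a line, values as JSON. send_rows: Moves the arm, as the interface text tells. Its arguments: {"type":"object","properties":{"series":{"type":"array"},"gripper":{"type":"number"}},"required":["series"]}

```bash
mkdir -p pics; ls; python3 - <<'E'
from rig import bot
import cv2
for c in ("scene","top"):
    cv2.imwrite(f"pics/{c}1.png",bot.snapshot(c))
for q in ("loaded_case","battery","loaded_case_lid_edge","loaded_case_knob"):
    for c in ("scene","top"):
        for d in bot.spot_point(c,q): print(q,c,d['p'],d['xyz'])
o=bot.get_obs();print(o['clock'],o['ee_pos'],o['tool_rot'],o['gripper_width'],bot.nose_length)
E
```

```text
pics
loaded_case scene 0.84 [0.5657, 0.1122, 0.0008]
loaded_case scene 0.62 [0.4253, 0.6357, 0.0048]
loaded_case scene 0.36 [0.3806, 0.1042, 0.0012]
loaded_case scene 0.18 [0.4931, 0.3706, 0.0792]
loaded_case top 0.89 [0.4311, 0.6329, 0.0033]
loaded_case top 0.75 [0.5649, 0.1073, -0.0006]
battery scene 0.61 [0.5623, 0.1159, 0.0131]
battery top 0.61 [0.563, 0.119, 0.012]
loaded_case_lid_edge scene 0.63 [0.3742, 0.6312, 0.0629]
loaded_case_lid_edge top 0.72 [0.5777, 0.1082, 0.157]
loaded_case_lid_edge top 0.71 [0.3692, 0.631, 0.0591]
loaded_case_lid_edge top 0.6 [0.563, 0.3216, -0.001]
loaded_case_knob scene 0.57 [0.3487, 0.6657, 0.0812]
loaded_case_knob scene 0.37 [0.4853, 0.1362, 0.0835]
loaded_case_knob top 0.43 [0.4907, 0.1402, 0.0806]
loaded_case_knob top 0.42 [0.3461, 0.6648, 0.0794]
loaded_case_knob top 0.36 [0.4116, 0.4083, -0.0014]
0.5 [0.28125107 0.55811022 0.24826938] [-7.26609034e-01 -3.05636886e+00  9.80012399e-05] 0.9983443209047445 0.017
```

View pics/scene1.png

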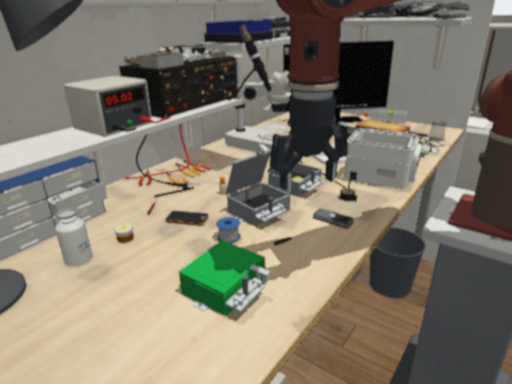

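View pics/top1.png

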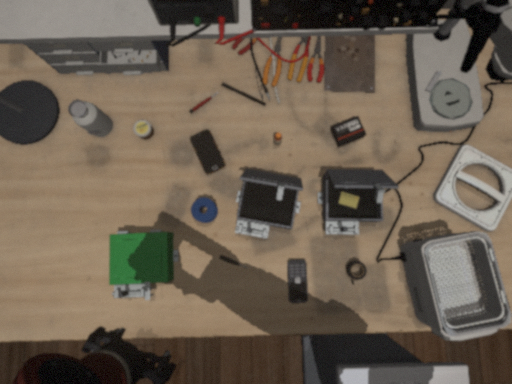

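The scene shows three candidates: the green case, which is a look-alike (scene 222,275; top 141,258); the left grey case (scene 258,203; top 267,205); and the right grey case, with yellow visible inside it (scene 305,180; top 350,200). By the description I choose the right one, and I'll check it in a close crop.

```bash
cat > h.py <<'E'
from rig import bot
import numpy as np, cv2
from scipy.spatial.transform import Rotation as R
def goal(tip,yaw):
    """shift/turn numbers to bring fingertips to world tip, tool down, tool y along case y (or -y)"""
    o=bot.get_obs(); Rt=R.from_rotvec(o['tool_rot']); p=np.array(tip)+[0,0,bot.nose_length]
    s=Rt.inv().apply(p-o['ee_pos'])/0.3
    best=None
    for k in (0,np.pi):
        G=R.from_matrix(np.array([[np.cos(yaw+k),np.sin(yaw+k),0],[np.sin(yaw+k),-np.cos(yaw+k),0],[0,0,-1.]]))
        t=(Rt.inv()*G).as_rotvec()/np.pi
        if best is None or np.linalg.norm(t)<np.linalg.norm(best): best=t
    return np.round(s,3),np.round(best,3)
E
python3 - <<'E'
from h import *
im=bot.snapshot("top")[150:250,225:405]
cv2.imwrite("pics/crop1.png",cv2.resize(im,None,fx=4,fy=4,interpolation=cv2.INTER_CUBIC))
print(goal([0.42,0.11,0.28],0.0), bot.camera_info("wrist"))
E
```

```text
(array([-1.085, -1.126, -0.162]), array([ 0.   ,  0.   , -0.149])) {'fovy': 65.07850950479201, 'cx': 254.53984311633857, 'cy': 189.673435566683, 'hand_eye': array([[ 1.26372141e-03, -9.65398164e-01, -2.60777275e-01,
         6.59875156e-02],
       [ 9.99999141e-01,  1.31078501e-03, -6.55393161e-06,
        -3.34058338e-04],
       [ 3.48150096e-04, -2.60777043e-01,  9.65398992e-01,
        -1.25938429e-01],
       [ 0.00000000e+00,  0.00000000e+00,  0.00000000e+00,
         1.00000000e+00]])}
```

View pics/crop1.png

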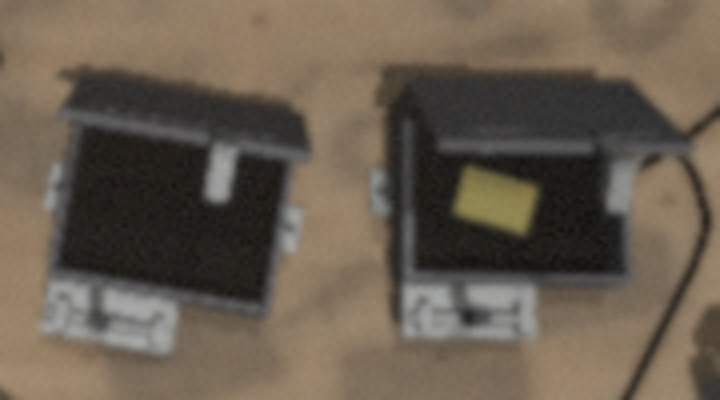

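The crop shows yellow battery in the right case (crop 497,200) and an empty left case. The right case sits at nearly zero yaw. I'm moving in front of it with the gripper shut.

Request:
send_rows(
  series=[
    [[-0.15, -0.15, -0.1, 0, 0, -0.03], [-0.3, -0.3, -0.1, 0, 0, -0.06], [-0.45, -0.45, -0.1, 0, 0, -0.1], [-0.6, -0.6, -0.1, 0, 0, -0.149], [-0.75, -0.75, -0.1, 0, 0, -0.149], [-0.9, -0.95, -0.1, 0, 0, -0.149], [-0.95, -1, -0.1, 0, 0, -0.149], [-0.95, -1, -0.1, 0, 0, -0.149]],
  ],
  gripper=-1,
)

```text
clock: 1.55
ee_pos: [0.4015, 0.1595, 0.2787]
tool_rot: [0.006, 3.14, -0.001]
wrist_force: [-0.6, 0.5, -0.6]
gripper_width: 0.0
grasp_force: 0.0
```

```bash
python3 - <<'E'
from h import *
o=bot.get_obs();print(o['clock'],o['ee_pos'],o['tool_rot'],o['gripper_width'])
cv2.imwrite("pics/w1.png",bot.snapshot("wrist"))
for q in ("loaded_case","loaded_case_lid_edge","loaded_case_knob"):
    for c in ("wrist","top"):
        if c=="top" and q=="loaded_case": bot.snapshot(c)
        for d in bot.spot_point(c,q): print(q,c,d['p'],d['xyz'])
E
```

```text
1.55 [0.40154256 0.15945116 0.27865768] [ 6.06501203e-03  3.14044348e+00 -6.30882015e-04] 0.00037307407961034147
loaded_case wrist 0.61 [0.5683, 0.1027, 0.0023]
loaded_case top 0.81 [0.5627, 0.1075, 0.0026]
loaded_case top 0.75 [0.4319, 0.6327, -0.0008]
loaded_case_lid_edge top 0.92 [0.3695, 0.6334, 0.0579]
loaded_case_lid_edge top 0.78 [0.5768, 0.1044, 0.1585]
loaded_case_lid_edge top 0.18 [0.41, 0.4062, -0.0009]
loaded_case_knob wrist 0.62 [0.49, 0.1438, 0.0813]
loaded_case_knob top 0.5 [0.4877, 0.1426, 0.0803]
loaded_case_knob top 0.41 [0.3454, 0.6679, 0.0773]
```

View pics/w1.png

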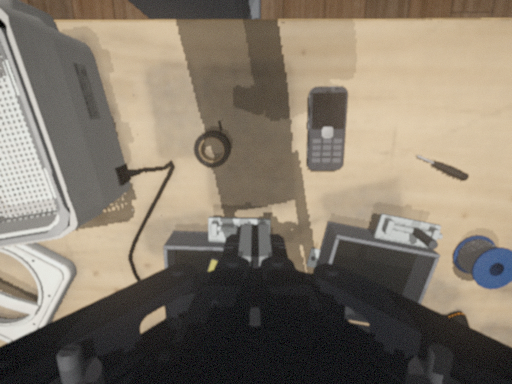

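The wrist view shows the loaded case at (210,245) with its bracket at (240,228), and the networks agree with that. I'm going over the lid and dropping just behind its outer face.

Request:
send_rows(
  series=[
    [[-0.2, -0.06, 0, 0, 0, 0], [-0.4, -0.12, 0, 0, 0, 0], [-0.58, -0.17, 0, 0, 0, 0], [-0.72, -0.17, 0.05, 0, 0, 0], [-0.72, -0.17, 0.2, 0, 0, 0], [-0.72, -0.17, 0.3, 0, 0, 0], [-0.72, -0.17, 0.34, 0, 0, 0], [-0.72, -0.17, 0.34, 0, 0, 0]],
  ],
)

```text
clock: 2.95
ee_pos: [0.6165, 0.1118, 0.1758]
tool_rot: [0.003, -3.14, 0.0]
wrist_force: [0.7, 0.9, -0.2]
gripper_width: -0.0
grasp_force: 0.0
```

Request:
send_rows(
  series=[
    [[0.04, 0, 0.02, 0, 0, 0], [0.067, 0, 0.04, 0, 0, 0], [0.1, 0, 0.056, 0, 0, 0], [0.128, 0, 0.073, 0, 0, 0], [0.155, 0, 0.095, 0, 0, 0], [0.182, 0, 0.117, 0, 0, 0], [0.205, 0, 0.145, 0, 0, 0], [0.225, 0, 0.173, 0, 0, 0]],
  ],
)

```text
clock: 3.95
ee_pos: [0.5487, 0.1112, 0.1237]
tool_rot: [0.002, -3.141, -0.0]
wrist_force: [-0.5, 0.4, 1.4]
gripper_width: -0.0
grasp_force: 0.4
```

```bash
python3 - <<'E'
from h import *
for c in ("scene","top"):
    bot.snapshot(c)
    for q in ("loaded_case_lid_edge","loaded_case_knob"):
        for d in bot.spot_point(c,q): print(q,c,d['p'],d['xyz'])
E
```

```text
loaded_case_lid_edge scene 0.85 [0.3707, 0.6324, 0.0606]
loaded_case_lid_edge scene 0.76 [0.5252, 0.1142, 0.1165]
loaded_case_knob scene 0.68 [0.4944, 0.3663, 0.0769]
loaded_case_knob scene 0.54 [0.4827, 0.138, 0.083]
loaded_case_knob scene 0.5 [0.3497, 0.6657, 0.0841]
loaded_case_lid_edge top 0.77 [0.3734, 0.6328, 0.0588]
loaded_case_lid_edge top 0.66 [0.5251, 0.1069, 0.1098]
loaded_case_lid_edge top 0.66 [0.4944, 0.3667, 0.0816]
loaded_case_knob top 0.6 [0.3498, 0.667, 0.0779]
loaded_case_knob top 0.45 [0.4901, 0.1424, 0.081]
```

The lid is following as planned (edge z about 0.113). I'll finish the closing.

Request:
send_rows(
  series=[
    [[0.02, 0, 0.03, 0, 0, 0], [0.033, 0, 0.06, 0, 0, 0], [0.043, 0, 0.087, 0, 0, 0], [0.05, 0, 0.112, 0, 0, 0], [0.054, 0, 0.135, 0, 0, 0], [0.057, 0, 0.152, 0, 0, 0], [0.057, 0, 0.16, 0, 0, 0], [0.057, 0, 0.163, 0, 0, 0]],
  ],
)

```text
clock: 5.25
ee_pos: [0.5321, 0.1111, 0.0754]
tool_rot: [0.002, -3.141, 0.0]
wrist_force: [-0.3, -0.2, 0.8]
gripper_width: 0.0
grasp_force: 0.4
```

Request:
send_rows(
  series=[
    [[0, 0, 0.004, 0, 0, 0], [0, 0, 0.007, 0, 0, 0], [0, 0, 0.01, 0, 0, 0], [0, 0, 0.01, 0, 0, 0]],
  ],
)

```text
clock: 5.75
ee_pos: [0.5324, 0.1111, 0.0747]
tool_rot: [0.002, -3.141, 0.0]
wrist_force: [-8.2, -1.0, 17.2]
gripper_width: 0.001
grasp_force: 8.7
```

Shut: the tip is at z=0.058 with 17 N reaction. I'm lifting off and moving to the knob's +y side while still high.

Request:
send_rows(
  series=[
    [[0, 0, -0.05, 0, 0, 0], [0, 0, -0.2, 0, 0, 0], [0, 0.1, -0.3, 0, 0, 0], [0.08, 0.2, -0.3, 0, 0, 0], [0.15, 0.25, -0.3, 0, 0, 0], [0.15, 0.25, -0.3, 0, 0, 0]],
  ],
)

```text
clock: 6.5
ee_pos: [0.4853, 0.1867, 0.162]
tool_rot: [0.006, -3.14, 0.001]
wrist_force: [-0.2, 0.7, 1.0]
gripper_width: -0.003
grasp_force: 0.0
```

```bash
python3 - <<'E'
from h import *
for c in ("scene","top","wrist"):
    im=bot.snapshot(c)
    for q in ("loaded_case_lid_edge","loaded_case_knob","loaded_case"):
        for d in bot.spot_point(c,q): print(q,c,d['p'],d['xyz'])
    if c=="wrist": cv2.imwrite("pics/w2.png",im)
E
```

```text
loaded_case_lid_edge scene 0.81 [0.5065, 0.1142, 0.0586]
loaded_case_lid_edge scene 0.63 [0.3728, 0.6304, 0.0636]
loaded_case_lid_edge scene 0.29 [0.4126, 0.4099, 0.0003]
loaded_case_knob scene 0.47 [0.3487, 0.6679, 0.0836]
loaded_case_knob scene 0.44 [0.4864, 0.1372, 0.084]
loaded_case scene 0.95 [0.5657, 0.1095, -0.0005]
loaded_case scene 0.87 [0.4267, 0.64, 0.0065]
loaded_case scene 0.71 [0.4917, 0.3671, 0.0781]
loaded_case scene 0.19 [0.4134, 0.4077, 0.0004]
loaded_case_lid_edge top 0.57 [0.3705, 0.6316, 0.0552]
loaded_case_knob top 0.47 [0.3456, 0.6662, 0.0784]
loaded_case top 0.92 [0.4317, 0.6358, 0.0046]
loaded_case top 0.78 [0.5632, 0.1072, 0.0013]
loaded_case_lid_edge wrist 0.78 [0.5063, 0.1104, 0.057]
loaded_case_knob wrist 0.78 [0.4892, 0.1396, 0.0848]
loaded_case_knob wrist 0.58 [0.5703, 0.1081, -0.0006]
loaded_case wrist 0.84 [0.5718, 0.1098, 0.0011]
```

View pics/w2.png

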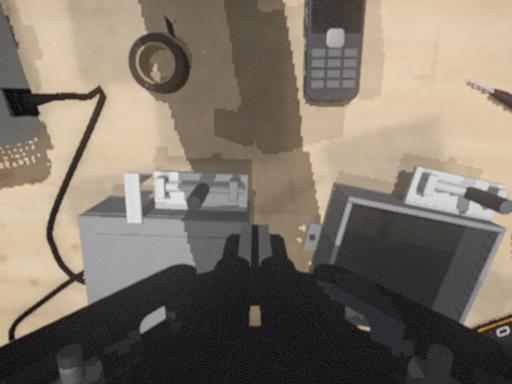

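The wrist view shows the lid shut, with the staple at (133,198) and the knob at (200,192). I'm lowering beside the knob and starting the push.

Request:
send_rows(
  series=[
    [[-0.007, 0, 0.1, 0, 0, 0], [-0.007, 0, 0.2, 0, 0, 0], [-0.007, 0, 0.273, 0, 0, 0], [-0.007, -0.04, 0.273, 0, 0, 0], [-0.007, -0.07, 0.273, 0, 0, 0], [-0.007, -0.1, 0.273, 0, 0, 0], [-0.007, -0.12, 0.273, 0, 0, 0], [-0.007, -0.13, 0.273, 0, 0, 0]],
  ],
)

```text
clock: 8.1
ee_pos: [0.4899, 0.1468, 0.0814]
tool_rot: [-0.001, 3.14, 0.001]
wrist_force: [0.1, 0.7, 0.9]
gripper_width: -0.0
grasp_force: 0.7
```

Request:
send_rows(
  series=[
    [[0, -0.01, 0, 0, 0, 0], [0, -0.02, 0, 0, 0, 0], [0, -0.03, 0, 0, 0, 0], [0, -0.04, 0, 0, 0, 0], [0, -0.05, 0, 0, 0, 0]],
  ],
)

```text
clock: 8.72
ee_pos: [0.4893, 0.1352, 0.0808]
tool_rot: [0.0, 3.141, 0.01]
wrist_force: [0.5, 23.0, 0.4]
gripper_width: 0.001
grasp_force: 11.3
```

A 23 N stop near the expected end point. I'm backing off, lifting and checking.

Request:
send_rows(
  series=[
    [[0, 0.06, 0, 0, 0, 0], [0, 0.14, 0, 0, 0, 0], [0, 0.2, -0.1, 0, 0, 0], [0, 0.2, -0.25, 0, 0, 0], [0, 0.2, -0.4, 0, 0, 0], [0, 0.2, -0.4, 0, 0, 0]],
  ],
)

```text
clock: 9.48
ee_pos: [0.4918, 0.1928, 0.205]
tool_rot: [-0.003, 3.134, 0.001]
wrist_force: [-0.4, -0.8, -1.4]
gripper_width: -0.003
grasp_force: 0.0
```

```bash
python3 - <<'E'
from h import *
for c in ("scene","wrist"):
    im=bot.snapshot(c)
    for q in ("loaded_case_lid_edge","loaded_case_knob","loaded_case"):
        for d in bot.spot_point(c,q): print(q,c,d['p'],d['xyz'])
cv2.imwrite("pics/w3.png",cv2.resize(im[100:300,50:300],None,fx=3,fy=3,interpolation=cv2.INTER_CUBIC)[:600])
E
```

```text
loaded_case_lid_edge scene 0.83 [0.371, 0.6295, 0.0632]
loaded_case_lid_edge scene 0.55 [0.5049, 0.1129, 0.0579]
loaded_case_knob scene 0.62 [0.3504, 0.6665, 0.0831]
loaded_case_knob scene 0.48 [0.4819, 0.1126, 0.0841]
loaded_case_knob scene 0.31 [0.5671, 0.1098, 0.0009]
loaded_case scene 0.91 [0.5655, 0.1099, -0.0022]
loaded_case scene 0.81 [0.4263, 0.6381, 0.0058]
loaded_case_lid_edge wrist 0.72 [0.5054, 0.1111, 0.0547]
loaded_case_knob wrist 0.59 [0.4871, 0.1159, 0.0841]
loaded_case wrist 0.59 [0.5712, 0.107, 0.0024]
```

View pics/w3.png

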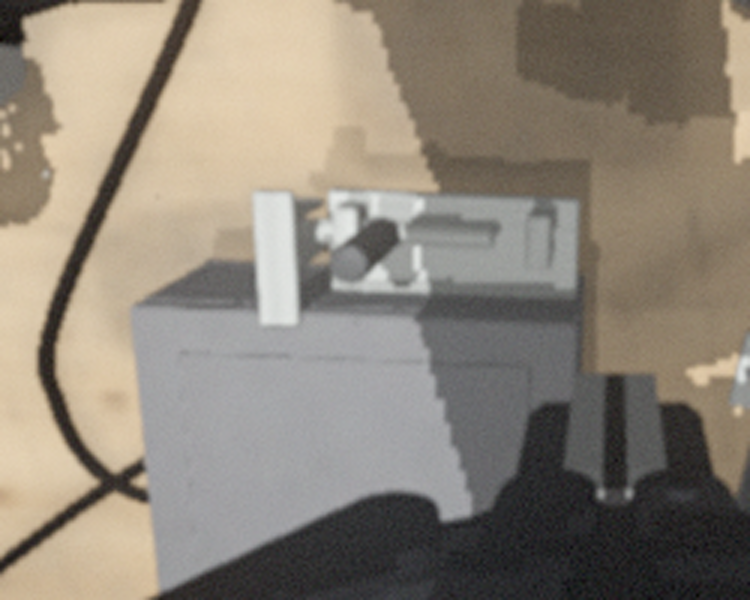

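The crop shows the knob up against the staple side (350,250) and the bolt rod entering the staple. The knob is at own y of about 6 mm, which is home, and it stopped hard there at 23 N against 1.2 N of friction. The arm is clear, so I'm handing in.

```bash
python3 -c "
from rig import bot
print(bot.close_job())"
```

```text
the job is handed in; nothing more can be done
None
```

I closed the lid of the right-hand case, the one with the battery, then pushed its bolt to a hard stop at the fully-home position and handed the job in at about 10 s; I didn't re-check the other things on the bench afterwards.

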